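# Make up the setting and doming job trays

## Task

Make up two job trays from the stock lying on the paper. For the stone-setting job, fill the tray with three compartments: lay the ring clamp in its long compartment and stand the eye loupe and the smaller of the two tins in its two small compartments, one in each, either way round; for the doming job, fill the long narrow tray with two compartments: the doming block in its square compartment and the punch with the larger ball lying in its long one. Place every piece the same way up as it lies now, wholly inside its compartment and flat on the tray's floor, set down rather than dropped, and leave the larger tin and the smaller punch where they are.

Things in the scene. Friction and masses are not known exactly. Their poses are not given: they have to be found in the camera images.
- setting_tray: Three-compartment wooden tray, fixed; floor 5 mm thick, rim and dividers 13 mm high, 4 thick. Origin: tray centre at bench level, z up. Outside 158 (x) by 132 (y) mm. Long compartment along x: inside 150 by 58, centre at x 0, y -33. Two small compartments: inside 73 (x) by 62 (y) each, centres at x +38.5 and x -38.5, y +31 mm.
- doming_tray: Two-compartment wooden tray, fixed; floor 5 mm thick, rim and dividers 13 mm high, 4 thick. Origin: tray centre at bench level, z up. Outside 204 (x) by 74 (y) mm. Long compartment: inside 126 (x) by 66 (y) mm, centre at x -35, y 0 mm. Square compartment: inside 66 by 66 mm, centre at x +65, y 0 mm.
- ring_clamp: Goldsmith's wooden ring clamp lying flat: pale bar of two halves, brass ferrule round the middle, leather jaws at one end (+x), dark wedge at the other. 133 mm long (x), 26 wide (y; 27 at the ferrule), 24 high, 90 g. Origin: underside, mid-length, near the centre of mass; z up. Grip across y at the ferrule. It may lie either way round.
- loupe: Black plastic watchmaker's eye loupe standing on its flared eye cup, lens up: cup 38 mm diameter at the base narrowing to 29 mm at 12 mm height, then a straight barrel 28 mm diameter up to 34 mm height. About 30 g. Origin: centre of the underside; z up. Grip it by the barrel.
- small_tin: Smaller round aluminium stone tin with a window in its lid: 40 mm diameter, 24 mm high, about 40 g; a solid piece, the lid does not come off. Origin: centre of the underside; z up.
- large_tin: Larger round aluminium stone tin with a window in its lid: 60 mm diameter, 28 mm high, about 90 g. Not part of either kit: stays in the stock. Origin: centre of the underside; z up.
- doming_block: Steel doming block: 42 mm cube with a large hollow (29 mm wide, 12 mm deep) in its top and small round marks on the sides, about 520 g. Origin: centre of the underside; x and y normal to its side faces; z up.
- large_punch: Doming punch with the larger ball, lying: 28 mm steel ball at its +x end on a 12 mm square shank, 99 mm long, 170 g. Rests on ball and shank end, so the shank slopes 5 degrees; at the origin it spans 5 to 17 mm height. Origin: on the surface under mid-length (ball centre at x +35, centre of mass at x +12 mm); z up. Grip across y at the origin. It may lie either way round.
- small_punch: Doming punch with the smaller ball, lying down: steel ball 14 mm diameter at its +x end on an 8 mm square shank, 82 mm long overall, about 50 g. Not part of either kit: stays in the stock. Origin: on the surface, under the middle of its length; z up.

How it is judged (in metres and radians):
At the end, for the whole second after the job is handed in: Each piece rests on its compartment's floor, same way up (0.12 rad), at rest, about its centre (x, y within: clamp 15, 18 mm; loupe and small tin 19, 15; block 14, 14; punch 18, 25; along tray axes). Large tin and small punch within 30 mm of their start (x of ring_clamp in the frame of setting_tray between -0.015 and 0.015 m and y of ring_clamp in the frame of setting_tray between -0.051 and -0.015 m and z of ring_clamp in the frame of setting_tray between 0.002 and 0.008 m and angle between each of ring_clamp, loupe, small_tin, doming_block, large_punch's own z axis and vertical below 0.12 rad and linear speed of each of ring_clamp, loupe, small_tin, doming_block, large_punch below 0.02 m/s and angular speed of each of ring_clamp, loupe, small_tin, doming_block, large_punch below 0.3 rad/s and z of loupe in the frame of setting_tray between 0.002 and 0.008 m and z of small_tin in the frame of setting_tray between 0.002 and 0.008 m and ((x of loupe in the frame of setting_tray between 0.0195 and 0.0575 m and y of loupe in the frame of setting_tray between 0.016 and 0.046 m and x of small_tin in the frame of setting_tray between -0.0575 and -0.0195 m and y of small_tin in the frame of setting_tray between 0.016 and 0.046 m) or (x of loupe in the frame of setting_tray between -0.0575 and -0.0195 m and y of loupe in the frame of setting_tray between 0.016 and 0.046 m and x of small_tin in the frame of setting_tray between 0.0195 and 0.0575 m and y of small_tin in the frame of setting_tray between 0.016 and 0.046 m)) and x of doming_block in the frame of doming_tray between 0.051 and 0.079 m and y of doming_block in the frame of doming_tray between -0.014 and 0.014 m and z of doming_block in the frame of doming_tray between 0.002 and 0.008 m and x of large_punch in the frame of doming_tray between -0.053 and -0.017 m and y of large_punch in the frame of doming_tray between -0.025 and 0.025 m and z of large_punch in the frame of doming_tray between 0.002 and 0.008 m and distance of each of large_tin, small_punch from where it was at the start of the episode below 0.03 m); the robot touches nothing.
It fails at once if a piece was dropped or thrown (falls free faster than 0.7 m/s, about 25 mm of drop) ((linear speed of ring_clamp above 0.7 m/s and contact force between the fingers and ring_clamp below 0.05 N) or (linear speed of loupe above 0.7 m/s and contact force between the fingers and loupe below 0.05 N) or (linear speed of small_tin above 0.7 m/s and contact force between the fingers and small_tin below 0.05 N) or (linear speed of doming_block above 0.7 m/s and contact force between the fingers and doming_block below 0.05 N) or (linear speed of large_punch above 0.7 m/s and contact force between the fingers and large_punch below 0.05 N)).
It fails at once if the large tin or the small punch was carried off or knocked more than 30 mm (distance of any of large_tin, small_punch from where it was at the start of the episode above 0.03 m).
It also fails if it takes over 104 s, if anything falls off the work surface, if the arm or the gripper's body presses on something with over 40 N, if the wrist force passes 120 N, or if a joint passes its speed limit or range.

## Robot

A 6-joint arm with a two-finger parallel gripper is mounted at the origin on the work surface. World frame = base frame: x ahead of the robot, y to its left, z up, the work surface at z = 0. Lengths are in mm, angles in rad, forces in N, time in s.
With the tool pointing down it reaches from about 275 to 850 mm from the base axis. Payload 19 kg.
Tool frame: the origin (TCP) lies on the centre line of the jaws, within the pads' length; the fingertips stand 8 mm ahead of it and the grasp point (between the pads) lies 11 mm behind it (bot.tcp_to_tips is the distance from the TCP to the fingertips, in mm); z points along the fingers, x is the direction in which the jaws open and shut, and the axes are right-handed (so a half turn about z gives the same grasp; the last joint's range is limited). The gripper opens to 85 mm and grips with 20 to 120 N. Pads are 22 mm wide; open, the fingers measure 114 mm over their backs; the gripper's body (76 mm by 85 mm) begins 54 mm behind the grasp point. The pads swing forward as they close: fully open they stand 13 mm farther back than shut.
Start: joints at [-1.447, 0.15, 1.437, -0, 1.554, -0.134], TCP at [146.574, -555.974, 239.267] pointing down, gripper open.
Joint ranges: [-2.8, 2.8], [-0.68, 2.1], [0.12, 2.68], [-1.39, 4.53], [0.16, 2.79], [-2.81, 2.81]. Speed limits (rad/s): [1.89, 1.89, 2.22, 3.01, 3.01, 3.01].

## Interface

Orientations are given as a unit quaternion [x, y, z, w].
In Python, from cell import bot gives the robot as it stands.
- The arm moves only by the tool carry_out, never from a script. Its argument "steps" is a list of rows, each a list of 5 numbers: the closure, from 0 (fully open) to 1 (shut), then the shift along the tool's x, y, z in cm, then the turn about the tool's z in degrees. In form: [[fingers, dx, dy, dz, turn], ...]. A call has 1 to 8 rows; each row is the pose to reach, as a shift and turn from the pose commanded when the call began, along the tool's axes at that moment; what a row does not reach only later rows make up. A row lasts 1/10 s, in which the tool goes at most 50 mm and 8.59 degrees, less where a joint would pass 70% of its speed; a pose out of reach is approached as far as the arm can. A call with a gripper value outside its range is refused whole. The fingers move at their own pace and stop on an object; "grip_force" is the grip in N (left out, the last holds). Time passes only in rows, so rows that repeat a pose let the fingers close. It gives the time, the measured TCP pose, the force and the opening at its end, in the units of the state.
- bot.sense(): the state, without advancing time (a new reading comes with each control period).
- bot.read_camera(name): name is "scene" or "top" or "wrist"; returns a dict with "img" (384x512x3 uint8, red, green, blue), "intrinsics" (3x3 intrinsics, pixels), "k1" (the pictures are not rectified: a ray, as slopes to the right and down, at radius r is drawn at 1 + k1 r^2 times it, then the intrinsics apply), "xyz" and "attitude" of the camera in the world; the wrist camera has in their place "T_tool_cam" (4x4, takes a point from camera to tool coordinates, whose origin is the TCP and whose axes are the tool frame's). Camera axes: x right, y down, z forward; pixel columns grow to the right and rows downward; lengths in mm; the calibration is good to about 2 mm. A picture is of the moment at which its call begins: read the wrist's pose just before it. There is no depth.
- bot.hand_in(): hands the job in, once; it reports no verdict.
Trained networks look in a picture, given as the dict that the camera call returned (one of the last four; its "shot" number tells which), for a name from the list of things; names that differ only in an ending like _2 or _b are one class to them, and where a whole thing is asked for, a point or a joint stands for the part that bears it (a point fixed in the world has none). Each returns a list of dicts, best first, with "score" (0 to 1); they miss things now and then, are a little off and sometimes report something else, mostly with a low value. They report only what shows in the picture. A call takes as long as a camera call.
- bot.look_for(name, picture): "extent" ([left, top, right, bottom] in pixels, round what is visible of it).
- bot.pinpoint(name, picture): "pixel" ([column, row] in pixels: a listed point, or the origin of a listed thing).
The state is a dict: "time": time; "joint_pos": joint angles; "joint_vel": joint speeds; "joint_efforts": joint torques, N m; "position": TCP position; "tcp_rot": TCP orientation; "force": force on the tool from outside, world axes, zero at the start; "moment": the same for the moment, N m; "finger_gap": finger opening in mm.
Only numpy, scipy, OpenCV 4.12 (cv2) and the standard library are available. Lean on these libraries where they do the work, as an engineer would, in place of code of your own. Each camera call takes 0.05 s, during which the arm holds its last target.

## Working session

There is one attempt and no reset: what is moved stays moved. The work goes in short steps, Python scripts to look and compute and a tool call to move; the robot and the scene stay as the last step left them, time stands still between calls to the robot, and variables do not carry over. Pictures are saved under pics/ and viewed, and the job is handed in when it is done.

Besides the shell and the picture viewer there is one more tool, called after "Emit:" in YAML: its name, and indented under it one key for each argument. carry_out: Moves the arm, as the interface text tells. Its arguments: {"type":"object","properties":{"steps":{"type":"array","items":{"type":"array","items":{"type":"number"}}},"grip_force":{"type":"number"}},"required":["steps"]}

```bash
mkdir -p pics; ls; cat > h.py <<'E'
import numpy as np, cv2
from cell import bot
from scipy.spatial.transform import Rotation as R
def shot(n,fn=None):
    s=bot.sense(); p=bot.read_camera(n)
    if n=="wrist":
        T=np.eye(4);T[:3,:3]=R.from_quat(s["tcp_rot"]).as_matrix();T[:3,3]=s["position"]
        p["T"]=T@np.array(p["T_tool_cam"])
    else:
        T=np.eye(4);a=np.array(p["attitude"],float)
        T[:3,:3]=a if a.shape==(3,3) else R.from_quat(a).as_matrix();T[:3,3]=p["xyz"];p["T"]=T
    if fn: cv2.imwrite("pics/"+fn,p["img"][:,:,::-1])
    return p
def dist(p):
    # model: drawn = r*(1+k1 r^2)
    return np.array(p["intrinsics"],float),float(p["k1"])
def px2w(p,px,z):
    K,k1=dist(p);u=cv2.undistortPoints(np.array([[px]],float),K,np.array([k1,0,0,0.]))[0,0]
    d=p["T"][:3,:3]@np.array([u[0],u[1],1]);o=p["T"][:3,3]
    return o+d*(z-o[2])/d[2]
def w2px(p,X):
    K,k1=dist(p);Ti=np.linalg.inv(p["T"]);c=Ti[:3,:3]@np.array(X,float)+Ti[:3,3]
    x,y=c[:2]/c[2];r=1+k1*(x*x+y*y)
    return np.array([K[0,0]*x*r+K[0,2],K[1,1]*y*r+K[1,2]])
E
python3 - <<'E'
from h import *
s=bot.sense();print(s)
for n in("top","scene","wrist"):
    p=shot(n,n+"0.png")
    print(n,p["intrinsics"],p["k1"],p["T"].round(3).tolist(),p.keys())
    for o in "setting_tray doming_tray ring_clamp loupe small_tin large_tin doming_block large_punch small_punch".split():
        a=bot.pinpoint(o,p);b=bot.look_for(o,p)
        for q in a[:2]: print(o,"pin",np.round(q["pixel"],1),round(q["score"],2),px2w(p,q["pixel"],5 if 'tray' not in o else 0).round(1))
        for q in b[:2]: print(o,"ext",np.round(q["extent"],1),round(q["score"],2))
E
```

```text
pics
{'time': 0.0, 'joint_pos': array([-1.44699540e+00,  1.50994414e-01,  1.43803023e+00,  2.11547079e-05,
        1.55381659e+00, -1.34020715e-01]), 'joint_vel': array([-0.00018589,  0.00016105,  0.00057537, -0.00031619, -0.00022402,
       -0.00162313]), 'joint_efforts': array([-5.18488334e-03, -7.13056755e+01, -5.70870566e+01, -5.85544149e-04,
        8.78886029e-03, -5.09428685e-05]), 'position': array([ 146.55623108, -555.7593708 ,  238.67106977]), 'tcp_rot': array([ 7.92140754e-01, -6.10338133e-01, -4.31662717e-04, -4.51130251e-04]), 'force': array([ 0.31586643, -0.80273785, -0.70541522]), 'moment': array([-0.00755361, -0.01115559,  0.0035412 ]), 'finger_gap': 85.68403312638023}
top [[455.6455195    0.         250.99284926]
 [  0.         455.6455195  189.08989985]
 [  0.           0.           1.        ]] -0.1808064509217429 [[-0.003, -0.995, 0.097, 426.385], [-1.0, 0.002, -0.01, -4.202], [0.009, -0.097, -0.995, 1166.75], [0.0, 0.0, 0.0, 1.0]] dict_keys(['img', 'intrinsics', 'k1', 'xyz', 'attitude', 'shot', 'T'])
setting_tray pin [354.4 214.1] 0.81 [ 474.8 -283.2    0. ]
sett
[... 1928 characters left out ...]
ock pin [251.8 193.4] 0.79 [559.2 -49.4   5. ]
doming_block ext [235.9 170.4 261.2 204.5] 0.93
large_punch pin [209.6 224.6] 0.66 [678.6   6.1   5. ]
large_punch pin [248.2 192.8] 0.26 [565.5 -54.7   5. ]
large_punch ext [183.2 209.7 233.5 233.6] 0.75
small_punch pin [241.8 283.7] 0.68 [680.4 168.8   5. ]
small_punch ext [219.  267.5 262.1 294.6] 0.89
wrist [[343.1791479    0.         259.13492905]
 [  0.         343.1791479  187.99754446]
 [  0.           0.           1.        ]] -0.05062352251212378 [[0.254, -0.927, -0.276, 216.366], [-0.967, -0.244, -0.072, -537.438], [-0.001, 0.285, -0.958, 373.531], [0.0, 0.0, 0.0, 1.0]] dict_keys(['img', 'intrinsics', 'k1', 'T_tool_cam', 'shot', 'T'])
```

```bash
python3 - <<'E'
import cv2
a=cv2.imread("pics/top0.png");cv2.imwrite("pics/top0z.png",cv2.resize(a[110:270,100:390],None,fx=2.75,fy=2.75,interpolation=cv2.INTER_CUBIC))
E
```

```text
(no output)
```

View pics/top0z.png

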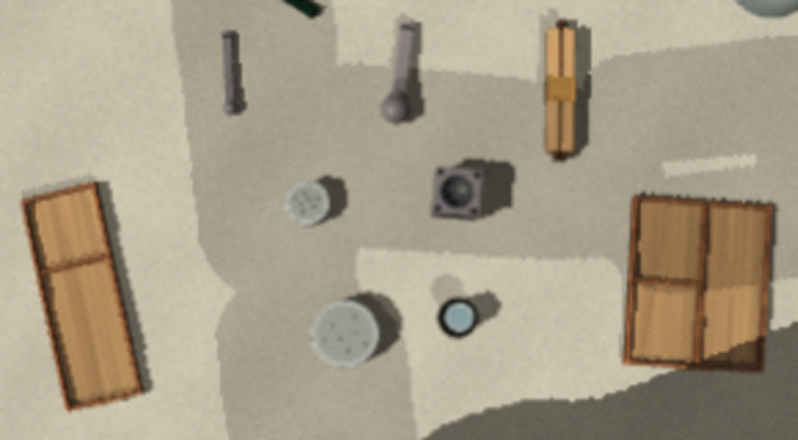

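View pics/scene0.png

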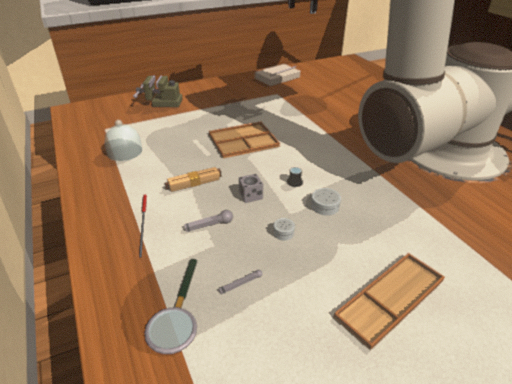

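View pics/wrist0.png

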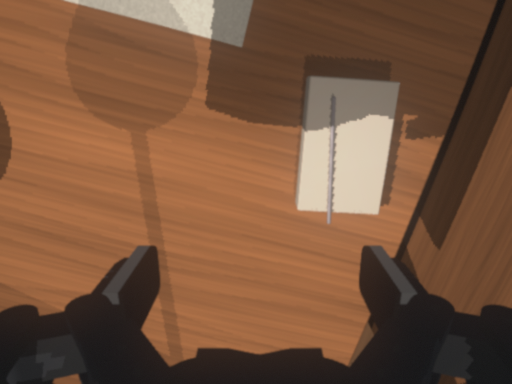

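```bash
cat >> h.py <<'E'
def go(x,y,z,phi_deg=None):
    s=bot.sense();Rm=R.from_quat(s["tcp_rot"]).as_matrix()
    ph=np.degrees(np.arctan2(Rm[1,0],Rm[0,0]))
    d=Rm.T@(np.array([x,y,z])-s["position"])/10
    t=0 if phi_deg is None else -((phi_deg-ph+180)%360-180)
    print("go d(cm)",d.round(2),"turn",round(t,1),"| len",round(np.linalg.norm(d),1),"phi now",round(ph,1),"t",round(s["time"],1),"gap",round(s["finger_gap"],1))
E
python3 - <<'E'
from h import *
print(bot.tcp_to_tips)
go(472,-285,260,-90)
E
```

```text
8.0
go d(cm) [-17.9  -38.37  -2.07] turn 14.8 | len 42.4 phi now -75.2 t 2.9 gap 85.3
```

Emit:
carry_out:
  steps:
    - [0,-17.9,-38.4,-2.1,14.8]
    - [0,-17.9,-38.4,-2.1,14.8]
    - [0,-17.9,-38.4,-2.1,14.8]
    - [0,-17.9,-38.4,-2.1,14.8]
    - [0,-17.9,-38.4,-2.1,14.8]
    - [0,-17.9,-38.4,-2.1,14.8]
    - [0,-17.9,-38.4,-2.1,14.8]
    - [0,-17.9,-38.4,-2.1,14.8]

```text
time: 3.65
position: [452.3, -301.0, 259.3]
tcp_rot: [-0.707, 0.707, -0.0, 0.0]
force: [0.1, -0.5, 0.0]
finger_gap: 85.4
```

Emit:
carry_out:
  steps:
    - [0,0,0,0,0]
    - [0,0,0,0,0]
    - [0,0,0,0,0]

```text
time: 3.95
position: [450.4, -303.2, 258.8]
tcp_rot: [-0.707, 0.707, 0.0, -0.0]
force: [-0.6, -0.2, -0.3]
finger_gap: 85.4
```

```bash
python3 - <<'E'
from h import *
p=shot("wrist","w1.png");s=bot.sense();print(s["position"],s["time"],s["force"])
go(472,-285,260,-90)
for o in ["setting_tray"]:
    print([(q["pixel"],q["score"],px2w(p,q["pixel"],0)) for q in bot.pinpoint(o,p)])
E
```

```text
[ 450.22258391 -303.50105938  258.85418587] 4.0 [-0.04244351  0.54573338  0.21313329]
go d(cm) [-1.85 -2.17 -0.12] turn -0.1 | len 2.9 phi now -90.1 t 4.0 gap 85.0
[([233.6, 127.7], 0.84, array([ 477.1443792 , -273.88339684,    0.        ]))]
```

View pics/w1.png

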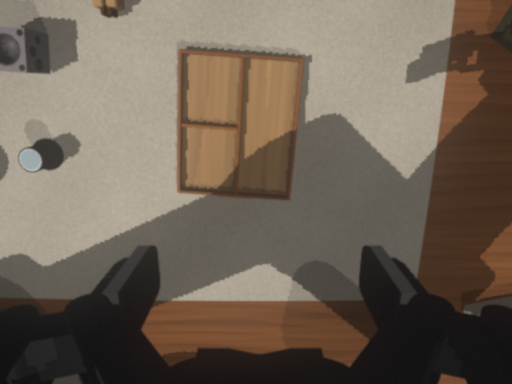

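```bash
python3 - <<'E'
from h import *
a=cv2.imread("pics/w1.png");cv2.imwrite("pics/w1z.png",cv2.resize(a[40:210,165:320],None,fx=3.5,fy=3.5,interpolation=cv2.INTER_CUBIC))
E
cat >> h.py <<'E'
def fittray(p,pts,loc,z):
    W=np.array([px2w(p,q,z)[:2] for q in pts]);L=np.array(loc,float)
    a,b=W-W.mean(0),L-L.mean(0)
    th=np.arctan2((b[:,0]*a[:,1]-b[:,1]*a[:,0]).sum(),(a*b).sum())
    Rm=np.array([[np.cos(th),-np.sin(th)],[np.sin(th),np.cos(th)]])
    t=W.mean(0)-Rm@L.mean(0)
    print("tray",t.round(1),"yaw",np.degrees(th).round(2),"res",(W-(L@Rm.T+t)).round(1).tolist())
    return t,th
E
```

```text
(no output)
```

View pics/w1z.png

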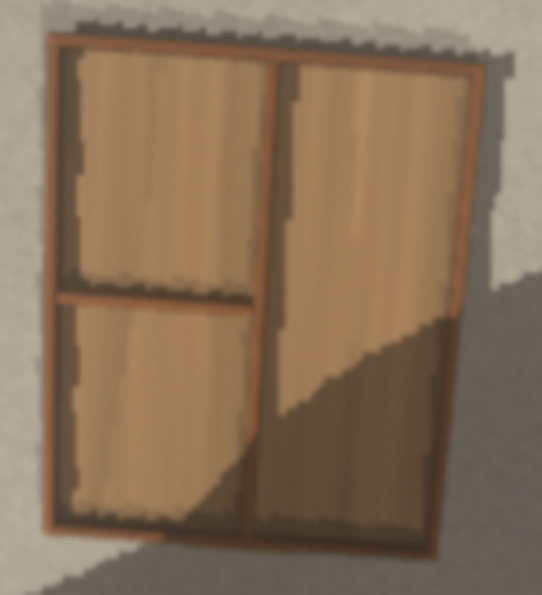

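```bash
python3 - <<'E'
from h import *
p=shot("wrist")
fittray(p,[(179.6,50.3),(303,59.4),(289.6,199.1),(177.6,192)],[(79,66),(79,-66),(-79,-66),(-79,66)],13)
for o in ["loupe","doming_block"]:
    print(o,[(np.round(q["pixel"]),q["score"],px2w(p,q["pixel"],0).round(1)) for q in bot.pinpoint(o,p)])
go(650,-145,220,-90)
E
```

```text
tray [ 477.2 -279.3] yaw -4.22 res [[-1.6, -1.4], [-1.6, 1.4], [2.0, 0.6], [1.3, -0.6]]
loupe [(array([ 49., 153.]), 0.87, array([449.6, -54.3,   0. ]))]
doming_block [(array([28., 53.]), 0.6, array([561.2, -49.2,   0. ]))]
go d(cm) [-15.88 -19.93   3.9 ] turn -0.1 | len 25.8 phi now -90.1 t 4.2 gap 85.3
```

Emit:
carry_out:
  steps:
    - [0,-15.9,-19.9,3.9,0]
    - [0,-15.9,-19.9,3.9,0]
    - [0,-15.9,-19.9,3.9,0]
    - [0,-15.9,-19.9,3.9,0]
    - [0,-15.9,-19.9,3.9,0]
    - [0,-15.9,-19.9,3.9,0]
    - [0,-15.9,-19.9,3.9,0]
    - [0,-15.9,-19.9,3.9,0]

```text
time: 5.0
position: [649.5, -144.7, 220.0]
tcp_rot: [-0.707, 0.708, 0.0, -0.0]
force: [0.9, -0.1, -0.1]
finger_gap: 85.4
```

```bash
python3 - <<'E'
from h import *
p=shot("wrist","w2.png");s=bot.sense();print(s["position"],s["time"])
for o in ["ring_clamp","doming_block","large_punch"]:
    print(o,[(np.round(q["pixel"]),q["score"],px2w(p,q["pixel"],0).round(1)) for q in bot.pinpoint(o,p)])
    print(o,[(np.round(q["extent"]),q["score"]) for q in bot.look_for(o,p)])
E
```

```text
[ 649.33481564 -145.03582908  220.41269427] 5.05
ring_clamp [(array([262., 146.]), 0.89, array([ 661.4, -147.1,    0. ]))]
ring_clamp [(array([249.,  78., 282., 217.]), 0.92)]
doming_block [(array([173., 234.]), 0.87, array([562.4, -46.8,   0. ]))]
doming_block [(array([143., 216., 198., 271.]), 0.96)]
large_punch [(array([122., 131.]), 0.67, array([677.7,  -2.2,   0. ]))]
large_punch [(array([100.,  84., 128., 184.]), 0.61), (array([248.,  80., 282., 210.]), 0.4)]
```

View pics/w2.png

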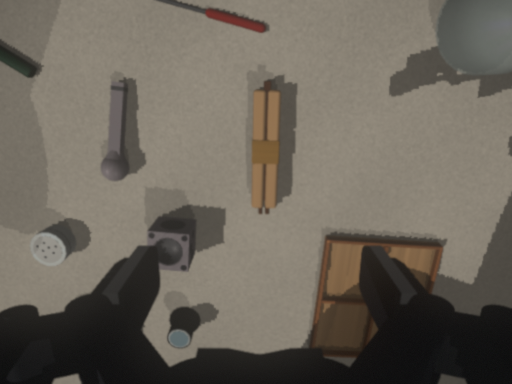

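```bash
python3 - <<'E'
from h import *
a=cv2.imread("pics/w2.png");cv2.imwrite("pics/w2z.png",cv2.resize(a[70:220,225:300],None,fx=4,fy=4,interpolation=cv2.INTER_CUBIC))
cv2.imwrite("pics/w2y.png",cv2.resize(a[70:280,90:210],None,fx=2.8,fy=2.8,interpolation=cv2.INTER_CUBIC))
E
```

```text
(no output)
```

View pics/w2z.png

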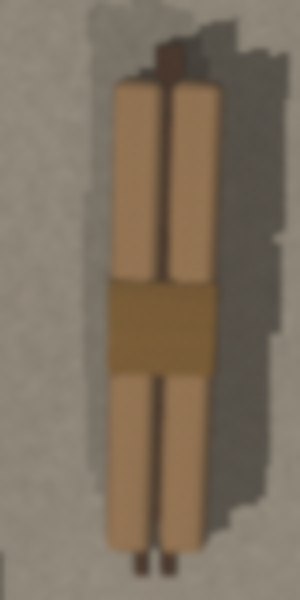

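View pics/w2y.png

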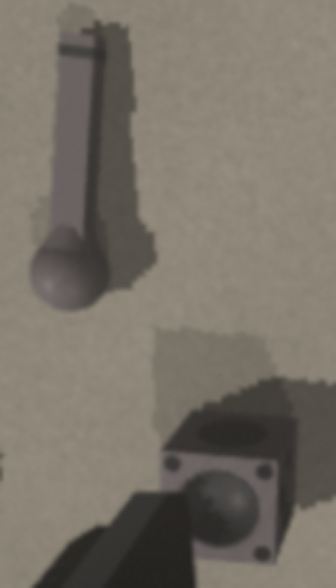

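```bash
python3 - <<'E'
from h import *
p=shot("wrist")
f=lambda *q:px2w(p,q[:2],q[2])[:2]
c=f(265.5,152,24);a=f(267,91,24);b=f(263.75,207,24);print("clamp",c,(a+b)/2,a,b,np.degrees(np.arctan2(*(a-b)[::-1])))
ba=f(114.6,167.5,14);e=f(119.3,81.4,12);print("punch ball",ba,"end",e,np.linalg.norm(e-ba));d=(ba-e)/np.linalg.norm(e-ba);print("dir",np.degrees(np.arctan2(d[1],d[0])),"origin",ba-35*d)
A,B,C=f(148.9,232.5,42),f(190,235,42),f(188.9,271,42);print("block",A,B,C,(A+C)/2,np.linalg.norm(A-B),np.linalg.norm(C-B),np.degrees(np.arctan2(*(B-C)[::-1])))
go(*c,40,-90+1.7)
E
```

```text
clamp [ 660.24021037 -150.33397425] [ 660.57599264 -150.14569896] [ 717.79576005 -151.55842514] [ 603.35622522 -148.73297278] -1.414315553976656
punch ball [642.88627467   4.35845744] end [727.70811719  -9.19854549] 85.89841265950653
dir 170.91926801238134 origin [677.4476175   -1.16545258]
block [582.98079662 -34.29925625] [580.36330687 -75.2621892 ] [539.93634355 -71.57221802] [561.45857009 -52.93573714] 41.04647521753168 40.595015091703665 -5.215221558101521
go d(cm) [ 0.61 -1.03 18.03] turn -1.8 | len 18.1 phi now -90.1 t 5.4 gap 85.7
```

Emit:
carry_out:
  steps:
    - [0,0.53,-1.1,5,1.3]
    - [0,0.53,-1.1,9,1.3]
    - [0,0.53,-1.1,13,1.3]
    - [0,0.53,-1.1,17,1.3]
    - [0,0.53,-1.1,19,1.3]
    - [0,0.53,-1.1,20,1.3]
    - [0,0.53,-1.1,20.1,1.3]
    - [0,0.53,-1.1,20.1,1.3]

```text
time: 6.2
position: [661.6, -149.3, 20.2]
tcp_rot: [-0.699, 0.715, -0.001, 0.0]
force: [0.2, -0.4, 0.0]
finger_gap: 85.2
```

```bash
python3 - <<'E'
from h import *
p=shot("wrist","w3.png");s=bot.sense();print(s["position"],s["time"],s["force"])
go(660.4,-150.2,19,-91.4)
E
```

```text
[ 661.7619722  -149.35689202   20.53005281] 6.25 [0.24519779 0.48194561 0.33073388]
go d(cm) [0.09 0.13 0.15] turn 0.1 | len 0.2 phi now -91.3 t 6.2 gap 85.6
```

View pics/w3.png

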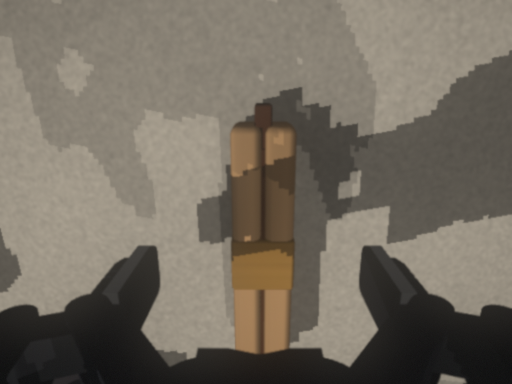

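Emit:
carry_out:
  steps:
    - [0.5,0.05,0.13,0.15,0]
    - [1,0.05,0.13,0.15,0]
    - [1,0.05,0.13,0.15,0]
    - [1,0.05,0.13,0.15,0]
    - [1,0.05,0.13,0.15,0]
    - [1,0.05,0.13,0.15,0]
    - [1,0.05,0.13,0.15,0]
  grip_force: 50

```text
time: 6.95
position: [660.0, -149.6, 17.9]
tcp_rot: [-0.699, 0.715, -0.0, 0.0]
force: [-1.5, -0.5, 6.1]
finger_gap: 25.8
```

Emit:
carry_out:
  steps:
    - [1,0,0,-0.5,0]
    - [1,0,0,-2,0]
    - [1,0,0,-4,0]
    - [1,0,0,-7,0]
    - [1,0,0,-9,0]
    - [1,0,0,-9,0]

```text
time: 7.55
position: [661.1, -150.0, 111.9]
tcp_rot: [-0.699, 0.715, -0.002, 0.001]
force: [0.1, 0.7, -0.8]
finger_gap: 25.9
```

```bash
python3 - <<'E'
from h import *
p=shot("wrist","w4.png");s=bot.sense();print(s["position"],s["time"],s["force"])
th=np.radians(-4.2);Rm=np.array([[np.cos(th),-np.sin(th)],[np.sin(th),np.cos(th)]])
t=np.array([476.5,-280]);
for n,l in dict(clamp=(0,-33),A=(38.5,31),B=(-38.5,31)).items(): print(n,t+Rm@l)
go(*(t+Rm@[0,-33]),100,-94.2)
E
```

```text
[ 660.38484942 -149.78431745  109.64410374] 7.6 [-0.12965903 -0.03899265 -1.83944348]
clamp [ 474.08313949 -312.91137775]
A [ 517.16699148 -251.9029218 ]
B [ 440.37377674 -246.26358062]
go d(cm) [16.74 18.25  0.92] turn 2.9 | len 24.8 phi now -91.3 t 7.6 gap 25.7
```

View pics/w4.png

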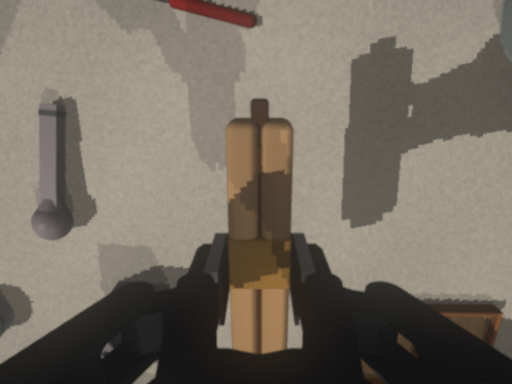

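Emit:
carry_out:
  steps:
    - [1,2,2.2,0.1,2.9]
    - [1,5,5.5,0.3,2.9]
    - [1,8,8.8,0.5,2.9]
    - [1,11,12,0.7,2.9]
    - [1,14,15.2,0.9,2.9]
    - [1,16,17.4,0.9,2.9]
    - [1,16.7,18.25,0.9,2.9]
    - [1,16.7,18.25,0.9,2.9]

```text
time: 8.4
position: [472.4, -312.8, 98.0]
tcp_rot: [-0.68, 0.733, 0.0, -0.0]
force: [-0.4, -0.3, -0.9]
finger_gap: 25.8
```

```bash
python3 - <<'E'
from h import *
p=shot("wrist","w5.png");s=bot.sense();print(s["position"],s["time"],s["force"])
go(474.1,-312.9,30,-94.2)
E
```

```text
[ 473.32361808 -312.15240452   98.03662507] 8.45 [ 0.6265586   0.67817887 -0.53125014]
go d(cm) [ 0.07 -0.09  6.8 ] turn -0.1 | len 6.8 phi now -94.3 t 8.4 gap 25.5
```

View pics/w5.png

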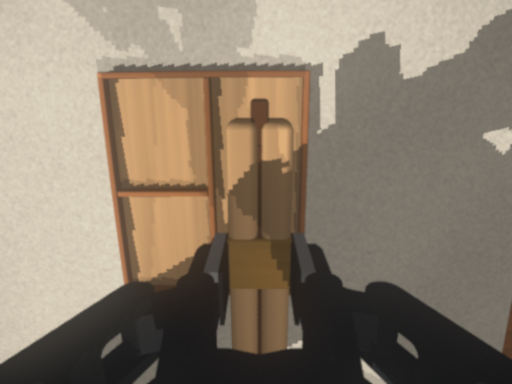

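```bash
python3 - <<'E'
from h import *
p=shot("wrist");
f=lambda *q:px2w(p,q[:2],q[2])[:2]
A=f(99,74,13);B=f(308,71,13);print(A,B,np.linalg.norm(A-B),np.degrees(np.arctan2(*(A-B)[::-1]))-90)
th=np.radians(-4.2);Rm=np.array([[np.cos(th),-np.sin(th)],[np.sin(th),np.cos(th)]])
print((A+B)/2-Rm@[79,0])
E
```

```text
[ 560.73577389 -219.46158693] [ 552.09981982 -347.67442976] 128.50335703611245 -3.8534163273236572
[ 477.62995316 -277.78219077]
```

Emit:
carry_out:
  steps:
    - [1,0.0,-0.1,2,0]
    - [1,0.0,-0.1,4,0]
    - [1,0.0,-0.1,5.8,0]
    - [1,0.0,-0.1,6.8,0]
    - [1,0,-0.1,7.0,0]
    - [1,0,-0.1,7.2,0]
    - [1,0,-0.1,7.2,0]
    - [1,0,-0.1,7.2,0]

```text
time: 9.3
position: [474.8, -312.5, 27.1]
tcp_rot: [-0.681, 0.733, -0.0, 0.0]
force: [-0.4, 1.6, -2.0]
finger_gap: 25.6
```

Emit:
carry_out:
  steps:
    - [1,0,0,0.15,0]
    - [1,0,0,0.3,0]
    - [1,0,0,0.4,0]
    - [1,0,0,0.4,0]

```text
time: 9.7
position: [474.4, -312.4, 22.9]
tcp_rot: [-0.681, 0.733, -0.0, 0.0]
force: [-2.9, 2.0, 8.1]
finger_gap: 26.0
```

Emit:
carry_out:
  steps:
    - [0.55,0,0,0,0]
    - [0.55,0,0,0,0]
    - [0.55,0,0,0,0]
    - [0.55,0,0,0,0]

```text
time: 10.1
position: [474.4, -312.3, 22.4]
tcp_rot: [-0.681, 0.733, 0.0, 0.0]
force: [-0.4, 0.6, -0.6]
finger_gap: 38.6
```

Emit:
carry_out:
  steps:
    - [0.5,0,0,-1,0]
    - [0.5,0,0,-3,0]
    - [0.4,0,0,-6,0]
    - [0,0,0,-10,0]
    - [0,0,0,-14,0]
    - [0,0,0,-17,0]
    - [0,0,0,-17,0]

```text
time: 10.8
position: [475.5, -313.3, 197.8]
tcp_rot: [-0.681, 0.733, -0.004, 0.0]
force: [0.2, -0.2, -0.7]
finger_gap: 85.6
```

```bash
python3 - <<'E'
from h import *
p=shot("wrist","w6.png");s=bot.sense();print(s["position"],s["time"],s["force"])
print([(q["pixel"],q["score"],px2w(p,q["pixel"],5)) for q in bot.pinpoint("ring_clamp",p)])
go(450,-47,200,-90)
E
```

```text
[ 474.93736135 -312.80330865  195.06869024] 10.85 [-0.22308657  0.28679234 -1.54891017]
[([255.7, 163.1], 0.86, array([ 476.93104078, -310.59391845,    5.        ]))]
go d(cm) [-26.29   4.4   -0.7 ] turn -4.2 | len 26.7 phi now -94.2 t 10.9 gap 85.4
```

View pics/w6.png

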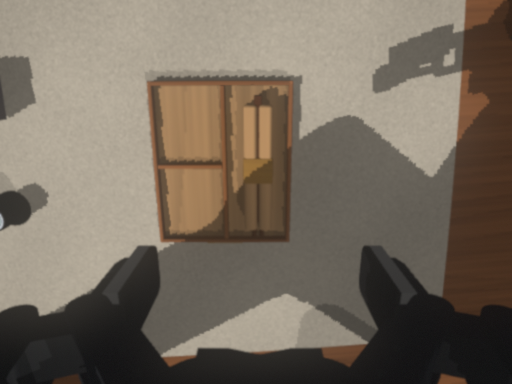

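Emit:
carry_out:
  steps:
    - [0,-4,0.7,-0.1,-4.2]
    - [0,-9,1.5,-0.3,-4.2]
    - [0,-14,2.3,-0.5,-4.2]
    - [0,-19,3.2,-0.7,-4.2]
    - [0,-23,4,-0.7,-4.2]
    - [0,-26.2,4.4,-0.7,-4.2]
    - [0,-26.2,4.4,-0.7,-4.2]
    - [0,-26.2,4.4,-0.7,-4.2]

```text
time: 11.7
position: [449.5, -47.3, 198.7]
tcp_rot: [0.708, -0.707, -0.0, 0.0]
force: [0.2, -0.5, 0.3]
finger_gap: 85.3
```

```bash
python3 - <<'E'
from h import *
p=shot("wrist","w7.png");s=bot.sense();print(s["position"],s["time"],s["force"])
for o in ["loupe","doming_block"]:
    print(o,[(np.round(q["pixel"]),q["score"],px2w(p,q["pixel"],0).round(1)) for q in bot.pinpoint(o,p)])
E
```

```text
[449.68553435 -48.04357786 198.82306739] 11.75 [ 0.83900007 -0.15414387 -0.33083242]
loupe [(array([264., 159.]), 0.89, array([452.1, -51.3,   0. ]))]
doming_block [(array([259.,  41.]), 0.91, array([561.3, -46.6,   0. ]))]
```

View pics/w7.png

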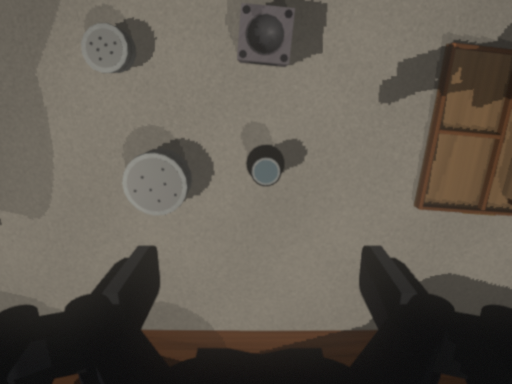

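```bash
python3 - <<'E'
from h import *
p=shot("wrist");
f=lambda *q:px2w(p,q[:2],q[2])[:2].round(1)
print("loupe",f(266,172,34),"large tin",f(156,183,28),"small",f(103.5,47,24),"block",f(266,34.5,42))
q=f(266,172,34);go(q[0],q[1],60,-90)
E
```

```text
loupe [447.7 -54.5] large tin [436.   47.5] small [555.5  84.1] block [561.4 -54. ]
go d(cm) [ 0.58  0.2  13.9 ] turn -0.1 | len 13.9 phi now -90.1 t 11.9 gap 85.1
```

Emit:
carry_out:
  steps:
    - [0.35,0.55,0.1,3,0]
    - [0.35,0.55,0.1,7,0]
    - [0.35,0.55,0.1,11,0]
    - [0.35,0.55,0.1,14,0]
    - [0.35,0.55,0.1,16,0]
    - [0.35,0.55,0.1,17,0]
    - [0.35,0.55,0.1,17.4,0]
    - [0.35,0.55,0.1,17.4,0]

```text
time: 12.7
position: [449.1, -53.7, 25.7]
tcp_rot: [-0.707, 0.707, -0.0, 0.0]
force: [-0.4, 0.3, 0.4]
finger_gap: 55.4
```

```bash
python3 - <<'E'
from h import *
p=shot("wrist","w8.png");s=bot.sense();print(s["position"],s["time"],s["force"],s["finger_gap"])
E
```

```text
[449.30538853 -53.63604375  26.15699207] 12.75 [-0.54530672 -0.3203071  -0.27297671] 55.45559381178978
```

View pics/w8.png

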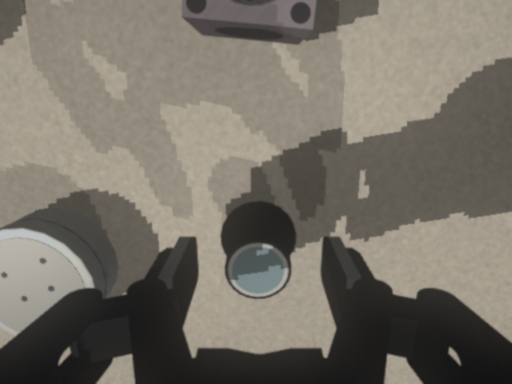

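```bash
python3 - <<'E'
from h import *
p=shot("wrist");
q=px2w(p,(258,270),34);print(q);go(q[0],q[1],24,-90)
E
```

```text
[448.35150786 -52.97078062  34.        ]
go d(cm) [-0.07  0.11  0.24] turn -0.0 | len 0.3 phi now -90.0 t 12.8 gap 55.5
```

Emit:
carry_out:
  steps:
    - [0.35,-0.05,0.1,0.2,0]
    - [0.6,-0.05,0.1,0.2,0]
    - [1,-0.05,0.1,0.2,0]
    - [1,-0.05,0.1,0.2,0]
    - [1,-0.05,0.1,0.2,0]
    - [1,-0.05,0.1,0.2,0]
  grip_force: 30

```text
time: 13.4
position: [448.0, -52.8, 23.9]
tcp_rot: [-0.707, 0.707, -0.0, 0.0]
force: [-2.1, 1.0, 6.0]
finger_gap: 26.9
```

Emit:
carry_out:
  steps:
    - [1,0,0,-0.5,0]
    - [1,0,0,-2,0]
    - [1,0,0,-4,0]
    - [1,0,0,-7,0]
    - [1,0,0,-9,0]
    - [1,0,0,-9,0]

```text
time: 14.0
position: [449.1, -53.1, 116.4]
tcp_rot: [-0.707, 0.707, -0.002, 0.001]
force: [-0.3, -0.5, -0.9]
finger_gap: 26.7
```

```bash
python3 - <<'E'
from h import *
p=shot("wrist","w9.png");s=bot.sense();print(s["position"],s["time"],s["force"])
th=np.radians(-4.2);Rm=np.array([[np.cos(th),-np.sin(th)],[np.sin(th),np.cos(th)]])
t=np.array([477,-279]);
for n,l in dict(clamp=(0,-33),A=(38.5,31),B=(-38.5,31)).items(): print(n,t+Rm@l)
go(*(t+Rm@[-38.5,31]),100,-94.2)
E
```

```text
[448.43698003 -52.97114127 114.73703081] 14.05 [0.03657832 0.37674593 0.04922554]
clamp [ 474.58313949 -311.91137775]
A [ 517.66699148 -250.9029218 ]
B [ 440.87377674 -245.26358062]
go d(cm) [19.23  0.75  1.48] turn 4.2 | len 19.3 phi now -90.0 t 14.1 gap 27.0
```

View pics/w9.png

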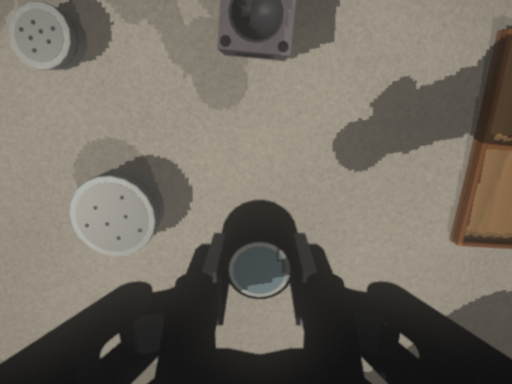

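Emit:
carry_out:
  steps:
    - [1,2,0.1,0.2,4.2]
    - [1,6,0.3,0.5,4.2]
    - [1,10,0.4,0.8,4.2]
    - [1,14,0.6,1.1,4.2]
    - [1,17.5,0.7,1.4,4.2]
    - [1,19.2,0.75,1.5,4.2]
    - [1,19.2,0.75,1.5,4.2]
    - [1,19.2,0.75,1.5,4.2]

```text
time: 14.85
position: [440.0, -244.3, 97.8]
tcp_rot: [-0.68, 0.733, 0.001, 0.0]
force: [0.2, 0.3, 0.3]
finger_gap: 27.1
```

```bash
python3 - <<'E'
from h import *
p=shot("wrist","w10.png")
go(441,-245.3,32,-94.2)
E
```

```text
go d(cm) [ 0.14 -0.1   6.6 ] turn -0.0 | len 6.6 phi now -94.2 t 14.9 gap 26.6
```

View pics/w10.png

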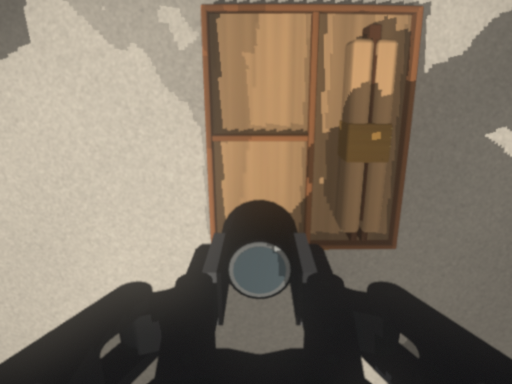

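Emit:
carry_out:
  steps:
    - [1,0.1,-0.1,2,0]
    - [1,0.1,-0.1,4,0]
    - [1,0.1,-0.1,5.5,0]
    - [1,0.1,-0.1,6.2,0]
    - [1,0.1,-0.1,6.5,0]
    - [1,0.1,-0.1,6.7,0]
    - [1,0.1,-0.1,6.8,0]
    - [1,0.1,-0.1,6.8,0]

```text
time: 15.7
position: [441.4, -245.9, 30.8]
tcp_rot: [-0.681, 0.733, -0.0, 0.0]
force: [-0.2, 1.3, 0.3]
finger_gap: 27.0
```

Emit:
carry_out:
  steps:
    - [1,0,0,0.1,0]
    - [1,0,0,0.1,0]

```text
time: 15.9
position: [441.2, -245.9, 29.6]
tcp_rot: [-0.681, 0.733, -0.0, 0.0]
force: [-0.1, -0.2, -0.2]
finger_gap: 26.7
```

Emit:
carry_out:
  steps:
    - [1,0,0,0.1,0]
    - [1,0,0,0.1,0]

```text
time: 16.1
position: [441.3, -246.0, 28.9]
tcp_rot: [-0.681, 0.733, -0.0, 0.0]
force: [-1.8, 0.8, 6.9]
finger_gap: 26.7
```

Contact. Release with a partial opening and go up.

Emit:
carry_out:
  steps:
    - [0.5,0,0,0,0]
    - [0.5,0,0,0,0]
    - [0.5,0,0,0,0]
    - [0.5,0,0,0,0]
    - [0.45,0,0,-1.5,0]
    - [0.45,0,0,-4,0]
    - [0.3,0,0,-8,0]
    - [0,0,0,-12,0]

```text
time: 16.9
position: [440.8, -245.6, 149.5]
tcp_rot: [-0.681, 0.733, 0.001, -0.0]
force: [0.4, 0.1, -0.1]
finger_gap: 72.9
```

```bash
python3 - <<'E'
from h import *
p=shot("wrist","w11.png")
go(553,81,180,-90)
E
```

```text
go d(cm) [-33.51  -8.6   -2.44] turn -4.2 | len 34.7 phi now -94.2 t 16.9 gap 79.3
```

View pics/w11.png

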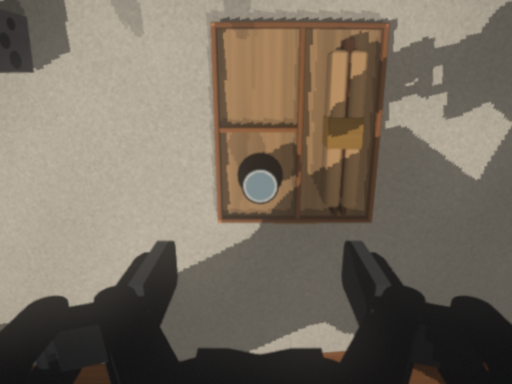

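Loupe stands centrally in its compartment (about 260,180). Now the small tin.

Emit:
carry_out:
  steps:
    - [0,-4,-1,-2.4,-4.2]
    - [0,-9,-2.3,-2.4,-4.2]
    - [0,-14,-3.6,-2.4,-4.2]
    - [0,-19,-4.9,-2.4,-4.2]
    - [0,-24,-6.2,-2.4,-4.2]
    - [0,-29,-7.5,-2.4,-4.2]
    - [0,-33,-8.5,-2.4,-4.2]
    - [0,-33.5,-8.6,-2.4,-4.2]

```text
time: 17.75
position: [552.3, 86.4, 172.1]
tcp_rot: [0.708, -0.706, -0.0, -0.0]
force: [-1.2, -0.7, -0.8]
finger_gap: 85.7
```

Emit:
carry_out:
  steps:
    - [0,0,0,0,0]
    - [0,0,0,0,0]

```text
time: 17.95
position: [551.5, 81.2, 172.3]
tcp_rot: [-0.707, 0.707, 0.0, -0.0]
force: [-0.8, 0.5, 0.1]
finger_gap: 85.5
```

```bash
python3 - <<'E'
from h import *
p=shot("wrist","w12.png");s=bot.sense();print(s["position"],s["time"])
for o in ["small_tin","large_tin"]:
    print(o,[(np.round(q["pixel"]),q["score"],px2w(p,q["pixel"],0).round(1)) for q in bot.pinpoint(o,p)])
E
```

```text
[551.45769847  80.77502739 172.41238335] 18.0
small_tin [(array([255., 164.]), 0.58, array([554.9,  85.5,   0. ])), (array([288., 278.]), 0.51, array([436.4,  52.3,   0. ]))]
large_tin [(array([289., 277.]), 0.68, array([437.7,  51.2,   0. ]))]
```

View pics/w12.png

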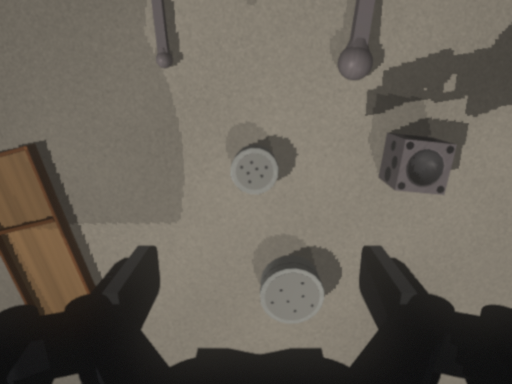

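```bash
python3 - <<'E'
from h import *
p=shot("wrist")
print(px2w(p,(231,171),24),px2w(p,(278,171),24))
q=px2w(p,(254.8,170.5),24);print(q);go(q[0],q[1],19,-90)
E
```

```text
[554.65852223 104.72732404  24.        ] [554.55065373  64.88130425  24.        ]
[555.03601933  84.54388883  24.        ]
go d(cm) [-0.38 -0.34 15.36] turn -0.1 | len 15.4 phi now -90.1 t 18.1 gap 85.2
```

Emit:
carry_out:
  steps:
    - [0.15,-0.38,-0.34,4,0]
    - [0.15,-0.38,-0.34,8,0]
    - [0.15,-0.38,-0.34,11,0]
    - [0.15,-0.38,-0.34,14,0]
    - [0.15,-0.38,-0.34,15.2,0]
    - [0.15,-0.38,-0.34,15.3,0]
    - [0.15,-0.38,-0.34,15.3,0]
    - [0.15,-0.38,-0.34,15.3,0]

```text
time: 18.95
position: [555.9, 85.5, 21.1]
tcp_rot: [-0.707, 0.707, -0.001, 0.001]
force: [-0.2, -0.2, -0.2]
finger_gap: 72.7
```

```bash
python3 - <<'E'
from h import *
p=shot("wrist","w13.png");s=bot.sense();print(s["position"],s["time"])
E
```

```text
[555.87059094  85.58956818  20.97792174] 19.0
```

View pics/w13.png

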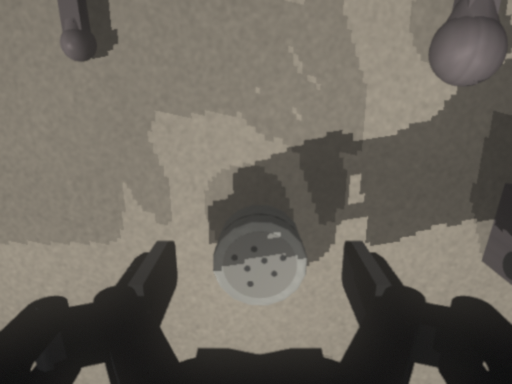

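Centred (tin top at 259,262). Close and lift.

Emit:
carry_out:
  steps:
    - [0.4,0,0.05,0.1,0]
    - [0.7,0,0.05,0.1,0]
    - [1,0,0.05,0.1,0]
    - [1,0,0.05,0.1,0]
    - [1,0,0.05,0.1,0]
    - [1,0,0.05,0.1,0]
  grip_force: 40

```text
time: 19.6
position: [554.7, 85.7, 19.1]
tcp_rot: [-0.707, 0.707, -0.0, 0.0]
force: [-3.0, -0.1, 7.8]
finger_gap: 38.5
```

Emit:
carry_out:
  steps:
    - [1,0,0,-0.5,0]
    - [1,0,0,-2,0]
    - [1,0,0,-4,0]
    - [1,0,0,-7,0]
    - [1,0,0,-9,0]
    - [1,0,0,-9,0]

```text
time: 20.2
position: [556.0, 85.7, 112.6]
tcp_rot: [-0.707, 0.707, -0.002, 0.002]
force: [0.8, -0.3, -0.4]
finger_gap: 38.4
```

```bash
python3 - <<'E'
from h import *
p=shot("wrist","w14.png");s=bot.sense();print(s["position"],s["time"])
go(517.7,-251,110,-94.2)
E
```

```text
[555.2809379   85.69269476 110.6700628 ] 20.25
go d(cm) [33.67  3.74  0.05] turn 4.2 | len 33.9 phi now -90.0 t 20.2 gap 38.4
```

View pics/w14.png

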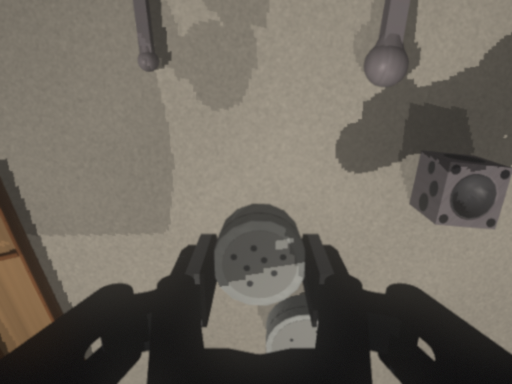

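Emit:
carry_out:
  steps:
    - [1,3,0.3,0,4.2]
    - [1,7.5,0.8,0,4.2]
    - [1,12,1.3,0,4.2]
    - [1,16.5,1.8,0,4.2]
    - [1,21,2.3,0,4.2]
    - [1,25.5,2.8,0,4.2]
    - [1,30,3.3,0,4.2]
    - [1,32.7,3.7,0,4.2]

```text
time: 21.05
position: [516.4, -244.1, 107.9]
tcp_rot: [-0.68, 0.733, 0.0, -0.0]
force: [0.3, 0.2, -0.5]
finger_gap: 38.1
```

Emit:
carry_out:
  steps:
    - [1,0.97,0,0,0]
    - [1,0.97,0,0,0]
    - [1,0.97,0,0,0]

```text
time: 21.35
position: [516.7, -250.0, 108.1]
tcp_rot: [-0.681, 0.733, 0.0, 0.0]
force: [-0.0, -0.1, 0.2]
finger_gap: 37.9
```

```bash
python3 - <<'E'
from h import *
p=shot("wrist","w15.png");s=bot.sense();print(s["position"],s["time"])
go(517.7,-251,26,-94.2)
E
```

```text
[ 516.80516193 -249.70966439  108.25591933] 21.4
go d(cm) [ 0.13 -0.1   8.23] turn 0.0 | len 8.2 phi now -94.2 t 21.4 gap 38.2
```

View pics/w15.png

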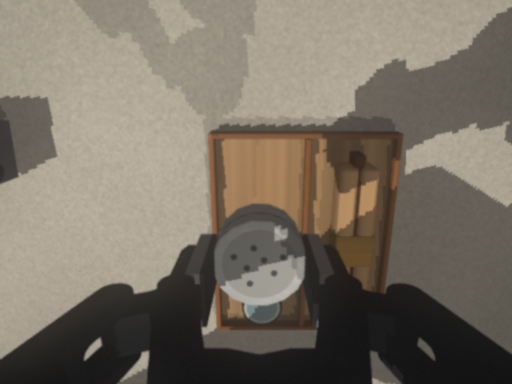

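Emit:
carry_out:
  steps:
    - [1,0.1,-0.1,2,0]
    - [1,0.1,-0.1,4.5,0]
    - [1,0.1,-0.1,6.5,0]
    - [1,0.1,-0.1,7.7,0]
    - [1,0.1,-0.1,8.1,0]
    - [1,0.1,-0.1,8.25,0]
    - [1,0.1,-0.1,8.3,0]
    - [1,0.1,-0.1,8.3,0]

```text
time: 22.2
position: [518.0, -252.2, 26.2]
tcp_rot: [-0.681, 0.733, -0.001, 0.0]
force: [0.1, -0.1, -0.6]
finger_gap: 37.7
```

Emit:
carry_out:
  steps:
    - [1,0,0,0.1,0]
    - [1,0,0,0.1,0]

```text
time: 22.4
position: [517.7, -252.2, 24.7]
tcp_rot: [-0.68, 0.733, -0.0, 0.0]
force: [0.8, 0.2, -1.1]
finger_gap: 38.0
```

Emit:
carry_out:
  steps:
    - [1,0,0,0.05,0]
    - [1,0,0,0.05,0]

```text
time: 22.6
position: [517.7, -252.1, 24.2]
tcp_rot: [-0.681, 0.733, -0.0, 0.0]
force: [-0.4, 0.1, 3.0]
finger_gap: 38.0
```

Emit:
carry_out:
  steps:
    - [0.38,0,0,0.05,0]
    - [0.38,0,0,0.05,0]
    - [0.38,0,0,0.05,0]
    - [0.38,0,0,0,0]
    - [0.38,0,0,-1.5,0]
    - [0.38,0,0,-4,0]
    - [0.3,0,0,-8,0]
    - [0,0,0,-12,0]

```text
time: 23.4
position: [517.3, -251.9, 146.3]
tcp_rot: [-0.681, 0.733, 0.0, 0.0]
force: [1.5, -0.6, 0.6]
finger_gap: 73.2
```

```bash
python3 - <<'E'
from h import *
p=shot("wrist","w16.png")
go(560,-54,160,-94.8)
E
```

```text
go d(cm) [-20.16  -2.6   -0.71] turn 0.6 | len 20.3 phi now -94.2 t 23.4 gap 79.2
```

View pics/w16.png

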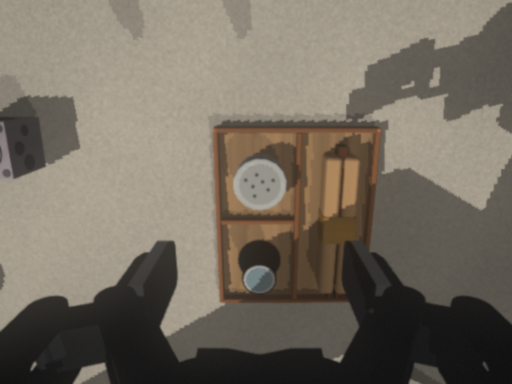

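The tin sits well in its compartment (260,180). Next, the block.

Emit:
carry_out:
  steps:
    - [0,-4,-0.5,-2,0.6]
    - [0,-9,-1.2,-2,0.6]
    - [0,-14,-1.8,-2,0.6]
    - [0,-18,-2.3,-2,0.6]
    - [0,-20.2,-2.6,-2,0.6]
    - [0,-20.2,-2.6,-2,0.6]
    - [0,-20.2,-2.6,-2,0.6]

```text
time: 24.15
position: [558.5, -52.4, 164.6]
tcp_rot: [-0.677, 0.736, -0.0, 0.0]
force: [0.0, 0.5, 0.3]
finger_gap: 85.2
```

```bash
python3 - <<'E'
from h import *
p=shot("wrist","w17.png");s=bot.sense();print(s["position"],s["time"])
a=p["img"][100:250,180:340,::-1];cv2.imwrite("pics/w17z.png",cv2.resize(a,None,fx=4,fy=4,interpolation=cv2.INTER_CUBIC))
E
```

```text
[558.37625152 -53.02618451 164.46680454] 24.2
```

View pics/w17z.png

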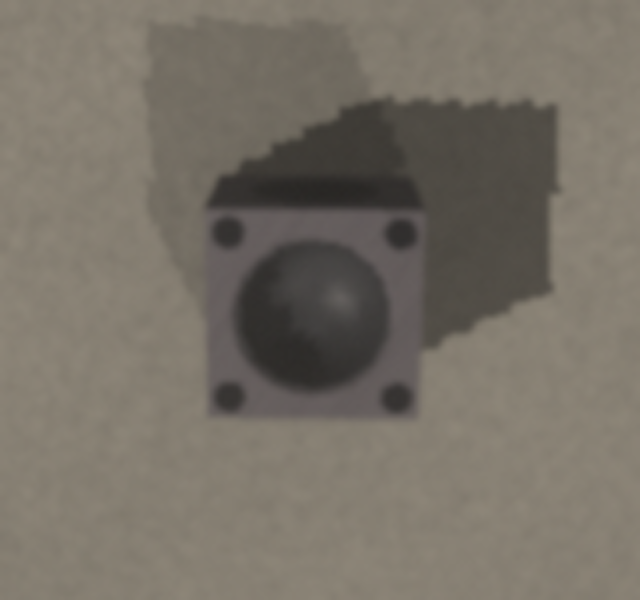

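```bash
python3 - <<'E'
from h import *
p=shot("wrist")
q=px2w(p,(258.5,178.2),42);print(q);go(q[0],q[1],24,-94.8)
E
```

```text
[562.13962716 -52.658463    42.        ]
go d(cm) [-0.1  -0.37 14.03] turn -0.1 | len 14.0 phi now -94.9 t 24.2 gap 84.9
```

Emit:
carry_out:
  steps:
    - [0,-0.1,-0.33,4,0]
    - [0,-0.1,-0.33,8,0]
    - [0,-0.1,-0.33,11,0]
    - [0,-0.1,-0.33,13,0]
    - [0,-0.1,-0.33,13.9,0]
    - [0,-0.1,-0.33,13.9,0]
    - [0,-0.1,-0.33,13.9,0]

```text
time: 24.95
position: [562.3, -52.4, 26.0]
tcp_rot: [-0.676, 0.736, -0.0, 0.0]
force: [0.4, -0.1, -0.0]
finger_gap: 85.2
```

```bash
python3 - <<'E'
from h import *
p=shot("wrist","w18.png");s=bot.sense();print(s["position"],s["time"])
E
```

```text
[562.46140175 -52.27473424  26.26595483] 25.0
```

View pics/w18.png

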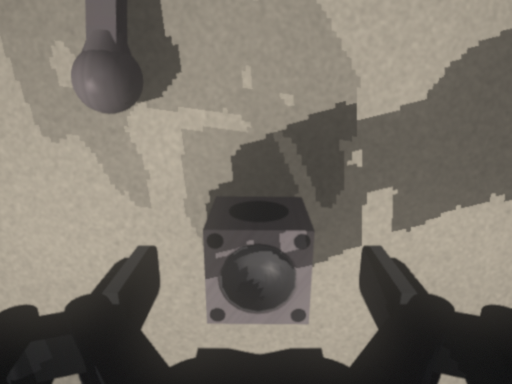

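Emit:
carry_out:
  steps:
    - [0.3,0,0,0.15,0]
    - [0.6,0,0,0.15,0]
    - [1,0,0,0.15,0]
    - [1,0,0,0.15,0]
    - [1,0,0,0.15,0]
    - [1,0,0,0.15,0]
  grip_force: 90

```text
time: 25.6
position: [562.2, -51.8, 24.2]
tcp_rot: [-0.677, 0.736, -0.0, 0.0]
force: [-0.9, 0.2, 7.1]
finger_gap: 40.5
```

Emit:
carry_out:
  steps:
    - [1,0,0,-0.5,0]
    - [1,0,0,-2,0]
    - [1,0,0,-4,0]
    - [1,0,0,-7,0]
    - [1,0,0,-9,0]
    - [1,0,0,-9,0]

```text
time: 26.2
position: [563.1, -52.1, 117.0]
tcp_rot: [-0.677, 0.736, -0.002, 0.001]
force: [0.2, -0.6, -4.2]
finger_gap: 40.2
```

```bash
python3 - <<'E'
from h import *
p=shot("wrist","w19.png");s=bot.sense();print(s["position"],s["time"],s["force"],s["finger_gap"])
go(500,230,150,-85)
E
```

```text
[562.31764664 -51.8960787  114.87758942] 26.25 [-0.81728843 -0.2726447  -5.31768988] 40.2797135983238
go d(cm) [-27.56   8.57  -3.54] turn -9.8 | len 29.1 phi now -94.8 t 26.2 gap 40.3
```

View pics/w19.png

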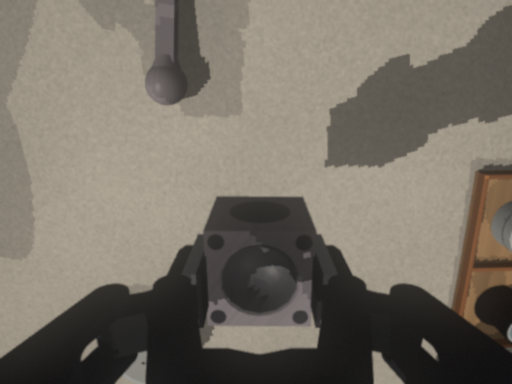

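```bash
python3 - <<'E'
from h import *
p=shot("top")
z=[(25,200),(98,183),(145,392),(70,408)]
pts=[(a/2.75+100,b/2.75+110) for a,b in z]
fittray(p,pts,[(102,37),(102,-37),(-102,-37),(-102,37)],13)
go(460,290,160,-77.6)
E
```

```text
tray [467.4 293.2] yaw 13.51 res [[-1.4, -1.2], [-2.9, 0.7], [1.2, 0.9], [3.0, -0.4]]
go d(cm) [-33.2   13.    -4.66] turn -17.2 | len 36.0 phi now -94.8 t 26.3 gap 40.2
```

Emit:
carry_out:
  steps:
    - [1,-3,1.2,-1.5,-4]
    - [1,-7.5,3,-3,-8]
    - [1,-12,4.7,-4.6,-12]
    - [1,-16.5,6.5,-4.6,-17.2]
    - [1,-21,8.2,-4.6,-17.2]
    - [1,-25.5,10,-4.6,-17.2]
    - [1,-30,11.7,-4.6,-17.2]
    - [1,-32.4,12.7,-4.6,-17.2]

```text
time: 27.1
position: [460.6, 284.5, 158.0]
tcp_rot: [0.78, -0.626, -0.001, 0.001]
force: [0.3, -1.0, -4.4]
finger_gap: 40.7
```

Emit:
carry_out:
  steps:
    - [1,-0.8,0.3,0,0]
    - [1,-0.8,0.3,0,0]
    - [1,-0.8,0.3,0,0]

```text
time: 27.4
position: [457.9, 288.1, 158.7]
tcp_rot: [0.779, -0.627, -0.0, 0.001]
force: [-0.4, -0.6, -4.0]
finger_gap: 40.6
```

```bash
python3 - <<'E'
from h import *
p=shot("wrist","w20.png");s=bot.sense();print(s["position"],s["time"],s["force"],s["finger_gap"])
E
```

```text
[458.1262292  287.91025553 158.93267497] 27.45 [-0.32097393 -0.00588128 -3.94841355] 40.27743868450059
```

View pics/w20.png

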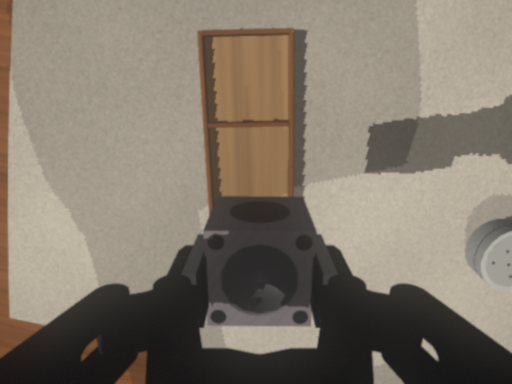

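```bash
python3 - <<'E'
from h import *
p=shot("wrist")
f=lambda *q:px2w(p,q[:2],q[2])[:2]
A=f(199,31.5,13);B=f(293,29.5,13);print(A,B,np.linalg.norm(A-B),np.degrees(np.arctan2(*(A-B)[::-1]))-90)
C=f(204.5,124,13);D=f(292.5,123,13);print(C,D,np.linalg.norm(C-D),np.degrees(np.arctan2(*(A-C)[::-1])),np.degrees(np.arctan2(*(B-D)[::-1])), np.linalg.norm(A-C))
t,th=fittray(p,[(199,31.5),(293,29.5),(292.5,123),(204.5,124)],[(102,37),(102,-37),(30,-37),(30,37)],13)
Rm=np.array([[np.cos(th),-np.sin(th)],[np.sin(th),np.cos(th)]])
q=t+Rm@[65,0];print(q);go(*q,100,-90+np.degrees(th))
E
```

```text
[558.31859648 356.70136883] [574.73430432 287.40429023] 71.21489005839328 13.327069272114343
[490.44604674 340.51626015] [506.33789381 271.12960244] 71.1832780300455 13.412450333870048 13.38443363631069 69.77564582765798
tray [468.2 298.8] yaw 13.25 res [[-0.7, -1.5], [-1.2, 1.2], [0.4, 1.5], [1.5, -1.2]]
[531.4858427  313.70863068]
go d(cm) [-0.97 -7.71  5.91] turn -1.0 | len 9.8 phi now -77.7 t 27.5 gap 40.4
```

Emit:
carry_out:
  steps:
    - [1,-0.3,-2,1,-1]
    - [1,-0.6,-4.5,2.5,-1]
    - [1,-0.9,-7,4.5,-1]
    - [1,-0.97,-7.6,6,-1]
    - [1,-0.97,-7.7,7.5,-1]
    - [1,-0.97,-7.7,9,-1]
    - [1,-0.97,-7.7,9.5,-1]
    - [1,-0.97,-7.7,9.5,-1]

```text
time: 28.3
position: [530.3, 314.6, 64.0]
tcp_rot: [0.785, -0.62, -0.0, 0.0]
force: [0.5, 0.1, -3.8]
finger_gap: 40.3
```

```bash
python3 - <<'E'
from h import *
p=shot("wrist","w21.png");s=bot.sense();print(s["position"],s["time"],s["force"],s["finger_gap"])
p=shot("scene");a=p["img"][200:384,300:480,::-1];cv2.imwrite("pics/s21.png",cv2.resize(a,None,fx=3,fy=3,interpolation=cv2.INTER_CUBIC))
go(531.5,313.7,31,-76.7)
E
```

```text
[530.77404747 314.82824833  64.8905339 ] 28.35 [ 0.30194111  0.18423824 -4.03277793] 40.42940405213026
go d(cm) [ 0.13 -0.01  3.44] turn 0.1 | len 3.4 phi now -76.6 t 28.4 gap 40.4
```

View pics/w21.png

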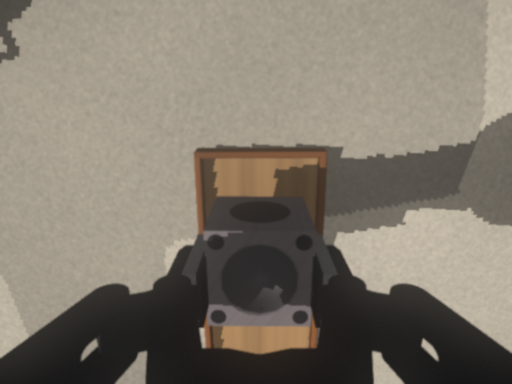

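View pics/s21.png

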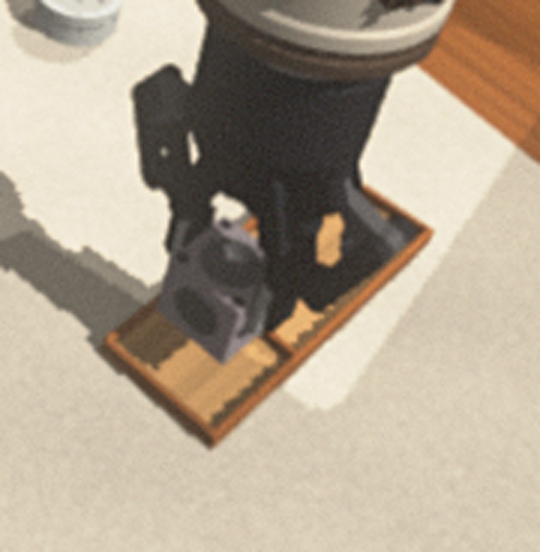

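```bash
python3 - <<'E'
from h import *
p=shot("wrist")
f=lambda *q:px2w(p,q[:2],q[2])[:2]
A=f(195,150,13);B=f(327,150,13);print(A,B,np.linalg.norm(A-B),np.degrees(np.arctan2(*(A-B)[::-1]))-90)
th=np.radians(13.3);print((A+B)/2-37*np.array([np.cos(th),np.sin(th)]))
E
```

```text
[560.35119504 358.53610402] [577.14367074 287.80624285] 72.69594555832393 13.355719989846307
[532.7398146  314.65933316]
```

Target (532,314) confirmed; lower.

Emit:
carry_out:
  steps:
    - [1,0.1,-0.1,1,0]
    - [1,0.1,-0.1,2,0]
    - [1,0.1,-0.1,2.8,0]
    - [1,0.1,-0.1,3.2,0]
    - [1,0.1,-0.1,3.3,0]
    - [1,0.1,-0.1,3.3,0]

```text
time: 29.05
position: [532.2, 314.1, 31.4]
tcp_rot: [0.785, -0.62, -0.0, 0.0]
force: [-0.7, 0.1, -3.1]
finger_gap: 40.6
```

Emit:
carry_out:
  steps:
    - [1,0,0,0.15,0]
    - [1,0,0,0.15,0]

```text
time: 29.25
position: [532.3, 314.2, 30.1]
tcp_rot: [0.785, -0.62, 0.0, -0.0]
force: [-0.5, 0.2, -3.4]
finger_gap: 40.5
```

Emit:
carry_out:
  steps:
    - [1,0,0,0.1,0]
    - [1,0,0,0.1,0]

```text
time: 29.45
position: [532.4, 314.2, 29.2]
tcp_rot: [0.785, -0.62, 0.0, -0.0]
force: [0.7, 0.4, -1.5]
finger_gap: 40.3
```

Beginning contact (about 29.2, as expected). Release.

Emit:
carry_out:
  steps:
    - [1,0,0,0.05,0]
    - [0.35,0,0,0.05,0]
    - [0.35,0,0,0.05,0]
    - [0.35,0,0,0.05,0]
    - [0.35,0,0,-0.5,0]
    - [0.35,0,0,-3,0]
    - [0.35,0,0,-7,0]
    - [0,0,0,-11,0]

```text
time: 30.25
position: [531.9, 314.0, 140.4]
tcp_rot: [0.785, -0.62, -0.0, 0.0]
force: [0.7, 0.7, 0.5]
finger_gap: 68.1
```

```bash
python3 - <<'E'
from h import *
s=bot.sense();print(s["position"],s["time"],s["force"],s["finger_gap"])
go(450,290,220,-76.7)
E
```

```text
[531.8974764  313.9827321  140.39822388] 30.25 [0.71860577 0.68806808 0.52509299] 68.14223525034433
go d(cm) [ 0.44  8.53 -7.95] turn 0.1 | len 11.7 phi now -76.6 t 30.2 gap 68.1
```

Emit:
carry_out:
  steps:
    - [0,0.2,3,-3,0]
    - [0,0.4,6,-6,0]
    - [0,0.44,8.5,-8,0]
    - [0,0.44,8.5,-8,0]
    - [0,0.44,8.5,-8,0]

```text
time: 30.75
position: [450.6, 290.2, 219.7]
tcp_rot: [0.785, -0.62, 0.0, -0.001]
force: [-0.4, -0.2, -0.8]
finger_gap: 85.4
```

```bash
python3 - <<'E'
from h import *
p=shot("wrist","w22.png");s=bot.sense();print(s["position"],s["time"])
a=p["img"][20:280,150:380,::-1];cv2.imwrite("pics/w22z.png",cv2.resize(a,None,fx=2.3,fy=2.3,interpolation=cv2.INTER_CUBIC))
E
```

```text
[450.79476193 290.20500833 218.80166058] 30.8
```

View pics/w22z.png

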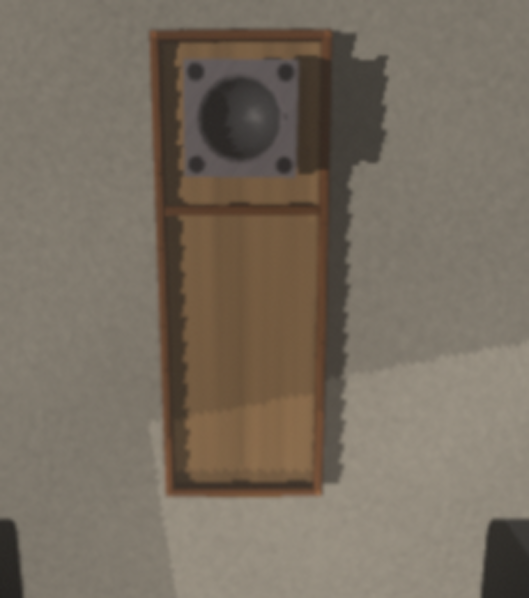

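```bash
python3 - <<'E'
from h import *
p=shot("wrist")
z=lambda a,b:(a/2.3+150,b/2.3+20)
t,th=fittray(p,[z(151,31),z(331,30),z(322,494),z(168,495)],[(102,37),(102,-37),(-102,-37),(-102,37)],13)
Rm=np.array([[np.cos(th),-np.sin(th)],[np.sin(th),np.cos(th)]])
print("long",t+Rm@[-35,0],"square",t+Rm@[65,0])
b=px2w(p,z(240,118),47)[:2];print("block in tray",Rm.T@(b-t))
go(678,-1,160,-99.1)
E
```

```text
tray [468.3 298.3] yaw 13.67 res [[-0.9, -1.2], [-1.5, 0.6], [1.0, 1.1], [1.3, -0.6]]
long [434.31046299 290.04772624] square [531.47608983 313.68754348]
block in tray [65.69741196  0.22515987]
go d(cm) [ 33.58 -15.38   5.81] turn 22.5 | len 37.4 phi now -76.6 t 30.9 gap 85.5
```

Emit:
carry_out:
  steps:
    - [0,4,-1.8,0,8]
    - [0,8.5,-3.9,0,16]
    - [0,13,-6,0,22.5]
    - [0,17.5,-8,0,22.5]
    - [0,22,-10,2,22.5]
    - [0,26.5,-12,4,22.5]
    - [0,31,-14.2,5.8,22.5]
    - [0,33.6,-15.4,5.8,22.5]

```text
time: 31.65
position: [678.7, -3.7, 156.5]
tcp_rot: [-0.648, 0.762, 0.002, -0.002]
force: [0.6, 0.4, 0.7]
finger_gap: 85.3
```

Emit:
carry_out:
  steps:
    - [0,0,0,0,0]
    - [0,0,0,0,0]
    - [0,0,0,0,0]

```text
time: 31.95
position: [677.8, -0.5, 160.3]
tcp_rot: [-0.649, 0.761, 0.001, -0.0]
force: [0.2, 0.9, -0.2]
finger_gap: 85.3
```

```bash
python3 - <<'E'
from h import *
p=shot("wrist","w23.png");s=bot.sense();print(s["position"],s["time"])
go(678,-1,160,-99.1)
E
```

```text
[ 6.77779220e+02 -2.17916324e-01  1.60752943e+02] 32.0
go d(cm) [ 0.07 -0.03  0.08] turn 0.0 | len 0.1 phi now -99.1 t 32.0 gap 85.4
```

View pics/w23.png

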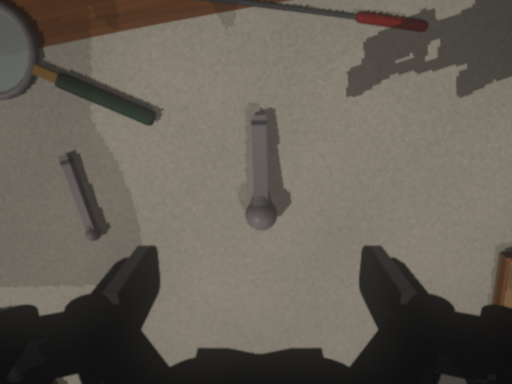

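```bash
python3 - <<'E'
from h import *
p=shot("wrist","w23b.png")
a=p["img"][90:240,220:300,::-1];cv2.imwrite("pics/w23z.png",cv2.resize(a,None,fx=4,fy=4,interpolation=cv2.INTER_CUBIC))
f=lambda *q:px2w(p,q[:2],q[2])[:2]
ba=f(261,213,14);e=f(259.7,112,12);print("punch ball",ba,"end",e,np.linalg.norm(e-ba));d=(ba-e)/np.linalg.norm(e-ba);print("dir",np.degrees(np.arctan2(d[1],d[0])),"origin",ba-35*d)
E
```

```text
punch ball [643.63059031   3.85177259] end [729.08863194  -8.66989786] 86.37053380835353
dir 171.66409990710264 origin [678.26082038  -1.22239387]
```

View pics/w23z.png

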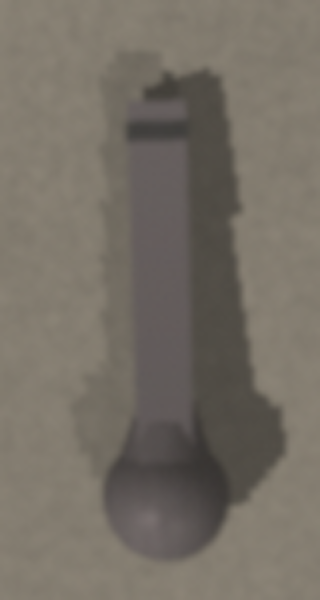

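```bash
python3 - <<'E'
from h import *
go(674,-0.6,12.5,-98.6)
E
```

```text
go d(cm) [ 0.11  0.37 14.86] turn -0.5 | len 14.9 phi now -99.1 t 32.0 gap 85.4
```

Emit:
carry_out:
  steps:
    - [0.5,0.1,0.37,4,-0.5]
    - [0.5,0.1,0.37,8,-0.5]
    - [0.5,0.1,0.37,11,-0.5]
    - [0.5,0.1,0.37,13.2,-0.5]
    - [0.5,0.1,0.37,14.2,-0.5]
    - [0.5,0.1,0.37,14.6,-0.5]
    - [0.5,0.1,0.37,14.6,-0.5]
    - [0.5,0.1,0.37,14.6,-0.5]

```text
time: 32.85
position: [674.9, -1.4, 16.4]
tcp_rot: [-0.652, 0.758, -0.001, 0.001]
force: [-0.1, 0.1, 0.5]
finger_gap: 42.5
```

```bash
python3 - <<'E'
from h import *
p=shot("wrist","w24.png");s=bot.sense();print(s["position"],s["time"],s["force"])
go(674,-0.6,12.5,-98.6)
E
```

```text
[674.87875642  -1.47448366  16.35489764] 32.9 [-0.10781679 -0.73530196 -0.62613777]
go d(cm) [-0.07  0.1   0.39] turn -0.0 | len 0.4 phi now -98.6 t 32.9 gap 43.0
```

View pics/w24.png

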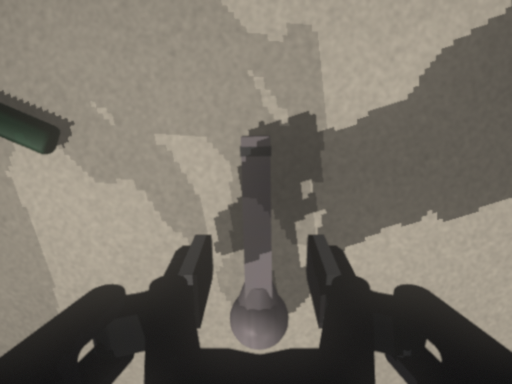

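Emit:
carry_out:
  steps:
    - [0.5,0,0,0.2,0]
    - [0.7,0,0,0.3,0]
    - [1,0,0,0.3,0]
    - [1,0,0,0.3,0]
    - [1,0,0,0.3,0]
    - [1,0,0,0.3,0]
  grip_force: 70

```text
time: 33.5
position: [674.3, -1.6, 12.1]
tcp_rot: [-0.652, 0.758, -0.0, 0.0]
force: [-1.0, 0.6, 4.0]
finger_gap: 9.9
```

Emit:
carry_out:
  steps:
    - [1,0,0,-0.5,0]
    - [1,0,0,-1.5,0]
    - [1,0,0,-3.5,0]
    - [1,0,0,-6.5,0]
    - [1,0,0,-9,0]
    - [1,0,0,-9,0]

```text
time: 34.1
position: [675.9, -1.6, 106.7]
tcp_rot: [-0.652, 0.758, -0.002, 0.002]
force: [-0.2, -0.0, 0.1]
finger_gap: 10.1
```

```bash
python3 - <<'E'
from h import *
p=shot("wrist","w25.png");s=bot.sense();print(s["position"],s["time"],s["force"])
th=np.radians(13.5);Rm=np.array([[np.cos(th),-np.sin(th)],[np.sin(th),np.cos(th)]])
g=np.array([468.3,298.5])+Rm@[-37-3,0];print(g)
go(*g,110,-76.5-.1)
E
```

```text
[675.0644225   -1.53570247 104.3089148 ] 34.15 [-0.18173586  0.10974785 -2.02842288]
[429.40520318 289.16218545]
go d(cm) [-25.06  28.65  -0.66] turn -22.0 | len 38.1 phi now -98.6 t 34.1 gap 10.1
```

View pics/w25.png

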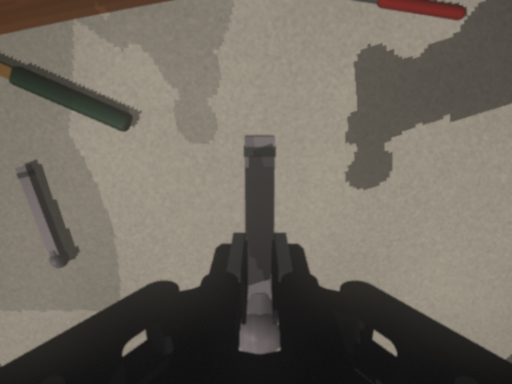

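Emit:
carry_out:
  steps:
    - [1,-2,2.3,-0.6,-4]
    - [1,-5.2,6,-1,-8]
    - [1,-8.4,9.6,-1,-12]
    - [1,-11.6,13.2,-1,-17]
    - [1,-14.8,16.9,-1,-22]
    - [1,-18,20.6,-1,-22]
    - [1,-21.2,24.2,-1,-22]
    - [1,-23.5,26.8,-0.8,-22]

```text
time: 34.95
position: [442.2, 272.6, 109.4]
tcp_rot: [0.785, -0.62, -0.0, 0.0]
force: [0.1, 0.6, -2.2]
finger_gap: 9.7
```

Emit:
carry_out:
  steps:
    - [1,0,0,0,0]
    - [1,0,0,0,0]

```text
time: 35.15
position: [443.9, 271.4, 109.4]
tcp_rot: [0.785, -0.619, -0.0, 0.0]
force: [0.5, -0.1, -2.1]
finger_gap: 10.0
```

```bash
python3 - <<'E'
from h import *
s=bot.sense();print(s["position"],s["time"],s["force"],s["finger_gap"])
go(429.4,289.2,60,-76.6)
E
```

```text
[443.86522149 271.37797701 109.42569611] 35.15 [ 0.49006836 -0.11237962 -2.06143135] 9.990285179931071
go d(cm) [-2.07  0.99  4.94] turn 0.1 | len 5.4 phi now -76.5 t 35.1 gap 10.0
```

Emit:
carry_out:
  steps:
    - [1,-1,0.5,1,0]
    - [1,-2.05,1,2.5,0]
    - [1,-2.05,1,4,0]
    - [1,-2.05,1,5,0]
    - [1,-2.05,1,5,0]
    - [1,-2.05,1,5,0]

```text
time: 35.75
position: [430.4, 288.4, 60.0]
tcp_rot: [0.784, -0.62, -0.0, 0.0]
force: [-0.1, 0.5, -1.5]
finger_gap: 9.9
```

```bash
python3 - <<'E'
from h import *
p=shot("wrist","w26.png");s=bot.sense();print(s["position"],s["time"],s["force"],s["finger_gap"])
go(429.4,289.2,19,-76.6)
E
```

```text
[430.5279425  288.53166619  60.36440574] 35.8 [-0.32609316  0.35445318 -1.06298392] 9.5543136638434
go d(cm) [-0.09  0.1   4.14] turn -0.1 | len 4.1 phi now -76.7 t 35.8 gap 9.6
```

View pics/w26.png

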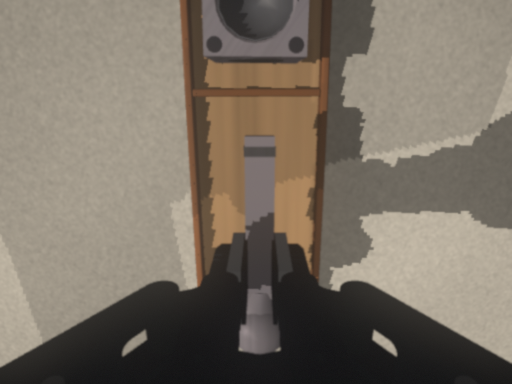

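Emit:
carry_out:
  steps:
    - [1,-0.05,0.1,1.2,0]
    - [1,-0.05,0.1,2.4,0]
    - [1,-0.05,0.1,3.4,0]
    - [1,-0.05,0.1,3.9,0]
    - [1,-0.05,0.1,4.1,0]
    - [1,-0.05,0.1,4.1,0]
    - [1,-0.05,0.1,4.1,0]

```text
time: 36.5
position: [429.2, 289.1, 19.3]
tcp_rot: [0.785, -0.62, 0.0, -0.0]
force: [-0.7, 0.2, -1.5]
finger_gap: 9.9
```

Emit:
carry_out:
  steps:
    - [1,0,0,0.1,0]
    - [1,0,0,0.1,0]

```text
time: 36.7
position: [429.1, 289.0, 18.1]
tcp_rot: [0.785, -0.62, 0.0, -0.0]
force: [-0.0, -0.1, -2.4]
finger_gap: 10.2
```

Emit:
carry_out:
  steps:
    - [1,0,0,0.1,0]
    - [1,0,0,0.1,0]

```text
time: 36.9
position: [429.1, 289.0, 17.2]
tcp_rot: [0.785, -0.62, 0.0, -0.0]
force: [-0.3, 0.2, 1.3]
finger_gap: 10.2
```

Contact at the expected height. Release with a small opening.

Emit:
carry_out:
  steps:
    - [0.72,0,0,0,0]
    - [0.72,0,0,0,0]
    - [0.72,0,0,0,0]
    - [0.72,0,0,0,0]
    - [0.72,0,0,-0.8,0]
    - [0.72,0,0,-2.5,0]
    - [0.72,0,0,-6,0]
    - [0.4,0,0,-10,0]

```text
time: 37.7
position: [428.4, 288.6, 117.9]
tcp_rot: [0.785, -0.62, -0.0, 0.001]
force: [1.0, 0.4, 0.6]
finger_gap: 37.2
```

Emit:
carry_out:
  steps:
    - [0,0,1,-5,0]
    - [0,0,2,-9,0]
    - [0,0,2,-12,0]
    - [0,0,2,-12,0]
    - [0,0,2,-12,0]

```text
time: 38.2
position: [409.5, 284.3, 237.6]
tcp_rot: [0.785, -0.62, 0.0, -0.001]
force: [0.5, 0.6, -0.4]
finger_gap: 85.6
```

```bash
python3 - <<'E'
from h import *
p=shot("wrist","w27.png");s=bot.sense();print(s["position"],s["time"],s["force"],s["finger_gap"])
t=shot("top");cv2.imwrite("pics/t27z.png",cv2.resize(t["img"][110:270,100:390,::-1],None,fx=2.75,fy=2.75,interpolation=cv2.INTER_CUBIC))
t=shot("scene","s27.png")
E
```

```text
[409.29125585 284.17814783 236.5904855 ] 38.25 [ 0.07048408  0.77442036 -1.35269234] 85.43173588800737
```

View pics/w27.png

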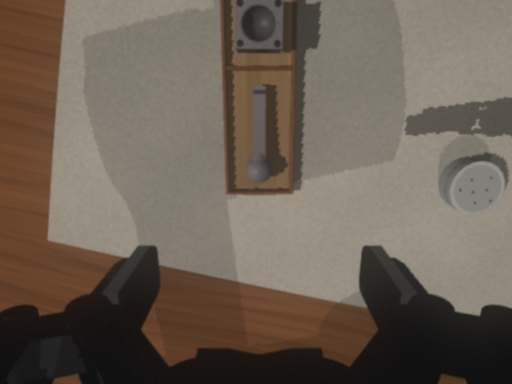

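View pics/t27z.png

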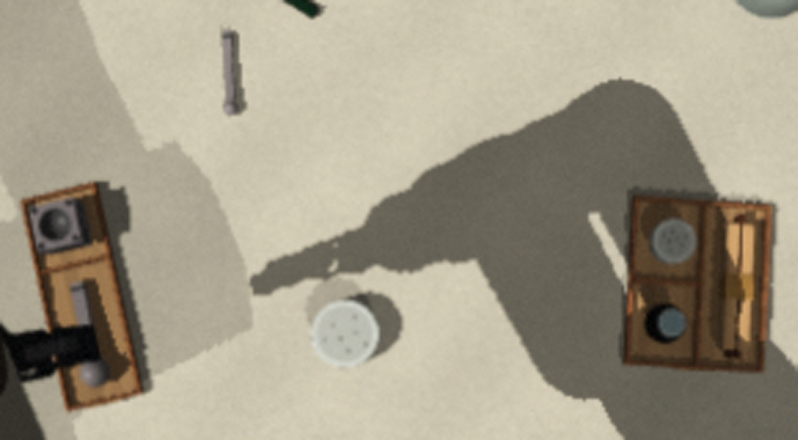

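View pics/s27.png

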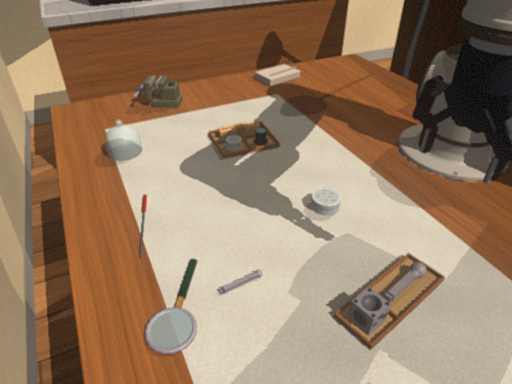

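```bash
python3 - <<'E'
from h import *
p=shot("wrist")
th=np.radians(13.5);Rm=np.array([[np.cos(th),-np.sin(th)],[np.sin(th),np.cos(th)]]);t=np.array([468.3,298.5])
for q in [(259,168,19),(259.5,86,17)]: print(Rm.T@(px2w(p,q[:2],q[2])[:2]-t))
print(bot.sense()["force"])
E
```

```text
[-71.58345916   0.33048414]
[11.336956   -0.41234809]
[ 0.63479148 -1.07512438  0.64918422]
```

```bash
python3 - <<'E'
from h import *
print(bot.hand_in())
E
```

```text
the job is handed in; nothing more can be done
None
```

Both trays are filled and the job was handed in at about 38 s of the 104 s allowed; `hand_in` reports no verdict.

- **Setting tray:** the ring clamp lies in the long compartment, the eye loupe stands in the small compartment at −x and the small tin in the one at +x. I judged all three centred by eye in the wrist pictures after release. A network fix on the clamp put it about 2–3 mm from my target.
- **Doming tray:** the block measured at about x +65.7, y +0.2 mm in the tray frame (target 65, 0). The large punch measured at about x −37, y 0 mm (target −35, 0), ball towards −x.
- **Setting down:** each piece was lowered until the wrist force showed contact, at the expected height, and only then released. All five came through the lift and transfer in the grip without slipping.
- **Left in stock:** the final top view shows the large tin and small punch where they were at the start. I compared them by eye only.

Some measurements disagreed by small amounts. The tray outlines came out up to about 4% small in the wrist pictures, with 1–2 mm fit residuals. The networks' origins for upright pieces were up to about 7 mm in one axis from my own fixes, so I used the picture-based fixes with the known heights for grasping. No check failed.

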